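Put the chart board on the reading stand under its page arm

TASK

Push the thumb plate of the reading stand's sprung page arm back until the arm stays open, draw the white chart board up out of the wire sorter, stand it on the stand's ledge leaning on the back plate and slide it beneath the open arm until it is fully home against the end stop. Then push the thumb plate over again so that the arm's rollers bear down on the board, let go of everything, and leave the tablet, the notebook and the other things on the desk as they are.

Things in the scene. Friction and masses are not known exactly. Their poses are not given: they have to be found in the camera images.
- stand: Reading stand of aluminium sheet, fixed to the desk. Origin: centre of the underside of its foot plate (150 mm along x, 300 along y). Front: its -x side; y runs along the ledge. The back plate leans back 25 degrees: up the slope is u = (0.423, 0, 0.906), out of the plate to the front n = (-0.906, 0, 0.423). A spine 36 mm wide at y = 0.075, behind the plate, carries the page arm.
- ledge_corner (a point): On the stand at y = 0: the inner corner where ledge and plate meet, x = -0.055, z = 0.030; it runs from y = -0.18 to the end stop, whose inner face is at y = 0.165 and which is 140 mm tall along u. The plate rises 105 mm along u. The ledge stands out along n; its lip, 12 mm high, has its inner side 20 mm from the plate. Else the plate's front is clear, but for the arm.
- stand_home (a point): On the stand: where the centre of the chart board lies when the board is home (standing on the ledge, flat on the plate, its edge on the end stop). Axes of the stand.
- stand_hinge (a point): On the stand: middle of the page arm's hinge, 212 mm above the desk, 195 mm up the slope and 12 mm in front of the plate. The axis runs along the stand's y. The hinge ears reach up to 12 mm from here. Beside it, 19 to 32 mm towards the stand's +y, are a crank disc of radius 18 mm and a spring strut that runs down behind the plate.
- page_arm (a joint): Angle of the page arm in rad: 0 with its rollers on the bare plate, about 0.08 on the board, 1.22 fully open (stop). It is sprung over centre: below about 0.55 the spring presses it shut, beyond that it holds it open. About 5 to 8 N at the thumb plate move it; past the centre it goes by itself.
- thumb_plate (a point): Middle of the page arm's thumb plate: black, 36 mm along the stand's y, 22 mm tall, 5 thick, on a lever above the hinge, 46 mm from it (outer edge 57). The lever leans 35 degrees from vertical to the stand's front when the arm is shut (0), 35 degrees to its back when fully open: pushing the plate back (stand's +x) opens the arm, pushing it forward shuts it.
- rollers: Two rubber rollers (radius 9 mm) at the lower end of the page arm, 78 mm from the hinge, spanning 64 mm along the stand's y about y = 0.075. Origin: middle of their axle, at the arm's end. Shut, they press with 2 to 4 N on the board, 117 mm up the slope; fully open they are over 65 mm off the plate.
- sorter: Sorter fixed to the desk: a dark wood base 180 mm (its x) by 160 mm (its y), 12 mm thick, with three slots along its y at x = -0.055, 0 and 0.055, each between two steel wire hoops 13 mm apart that reach 67 mm above the desk. Origin: centre of the underside.
- board_mid (a point): Centre of the chart board: stiff, with a white sheet with a grey ruled table on each face, 6 mm thick (its x), 180 mm wide (its y), 165 mm tall (its z), 0.17 kg, both faces alike. It stands upright on the sorter's base in any one of the three slots, the tallest thing there.
- tablet: Black tablet, 9 x 175 x 112 mm tall, standing in another slot of the sorter. Origin: centre of its lower edge. Leave it.
- notebook: Navy hard-cover notebook, 11 x 150 x 105 mm tall, standing in another slot of the sorter. Origin: centre of its lower edge. Leave it.
- phone: Black phone lying flat, 150 x 75 x 9 mm. Origin: centre of its underside. Leave it.
- glass_mug: Blue mug, 76 mm across, 88 mm high, handle at its +y. Origin: centre of its underside. Leave it.
- remote: Cream remote control lying flat, 145 x 62 x 22 mm. Origin: centre of its underside. Leave it.
- box_cutter: Red box cutter, closed, lying flat, 160 x 18 x 13 mm. Origin: near the centre of its underside. Leave it.
- spiral_pad: White spiral pad lying flat, 210 x 148 x 11 mm. Origin: centre of its underside. Leave it.
- stapler: Black stapler, 140 x 36 x 65 mm high. Origin: centre of its underside. Leave it.
Mind the look-alikes: they are no part of the job. What is shaped like the part that bears board_mid but orange or turquoise is not meant.

How it is judged:
By the outcome, as a careful person would: the job done as asked, in the order asked, and still so for the second after the job is handed in, with the robot touching nothing.
It also fails if it takes over 64 s, if anything falls off the work surface, if the arm or the gripper's body presses on something with over 40 N, if the wrist force passes 120 N, or if a joint passes its speed limit or range.

ROBOT

A 6-joint arm with a two-finger parallel gripper is mounted at the origin on the work surface. World frame = base frame: x ahead of the robot, y to its left, z up, the work surface at z = 0. Lengths are in m, angles in rad, forces in N, time in s.
With the tool pointing down it reaches from about 0.3 to 0.85 m from the base axis. Payload 4.2 kg.
Tool frame: the origin (TCP) lies on the centre line of the jaws, within the pads' length; the fingertips stand 25 mm ahead of it and the grasp point (between the pads) lies 6 mm ahead of it; z points along the fingers, y is the line along which they close (so a half turn about z gives the same grasp; the last joint's range is limited). The gripper opens to 91 mm and grips with 3 to 60 N. Pads are 32 mm wide; open, the fingers measure 118 mm over their backs; the gripper's body (76 mm by 178 mm) begins 60 mm behind the grasp point.
Start: joints at [-1.308, 0.32, 1.565, -0, 1.257, -0.02], TCP at [0.16, -0.552, 0.239] pointing down, gripper open.
Joint ranges: [-3.11, 3.11], [-0.84, 2.01], [0.21, 2.61], [-1.34, 4.49], [0.05, 2.63], [-2.56, 2.56]. Speed limits (rad/s): [2.57, 2.57, 3.14, 3.14, 3.14, 3.14].

INTERFACE

Orientations are given as a rotation vector (axis times angle).
In Python, from cell import r gives the robot as it stands. The module is installed in compiled form; this text tells all that it offers. Calls block until the motion is done:
- r.move_to(position, orientation): joint-space move of the TCP to a pose.
- r.movel(position, max_speed=0.15, attitude=None, stop_force=None): straight line of the TCP; attitude=None keeps the orientation; max_speed is the mean speed in m/s. With stop_force (N) it stops when the force on the tool has changed by that much, and returns True; else False.
- r.move_j(angles): joint-space move.
- r.set_gripper(opening, f_grip=None): finger opening in m; f_grip is the grip in N (None keeps the last); returns when the fingers have stopped.
- r.wait(seconds).
- r.inverse_kinematics(position, orientation): joint angles nearest the present ones, or None.
- r.state(): the state.
- r.snapshot(name): name is "scene" or "top" or "wrist"; returns a dict with "frame" (420x560x3 uint8, red, green, blue), "intrinsics" (3x3 intrinsics, pixels), "rvec" (rotation vector, rad) and "tvec" (3), from world to camera coordinates, as OpenCV has them. Camera axes: x right, y down, z forward; pixel columns grow to the right and rows downward; lengths in m; the calibration is good to about 2 mm. A picture is of the moment at which its call begins. There is no depth.
A pose or a line that the arm cannot do raises r.MotionError and nothing moves.
- r.close_job(): hands the job in; it is judged then, once.
The state is a dict: "t": time; "qpos": joint angles; "joint_vel": joint speeds; "tau": joint torques, N m; "tcp_pos": TCP position; "orientation": TCP orientation; "force": force on the tool from outside, world axes, zero at the start; "torque": the same for the moment, N m; "grip_width": finger opening in m; "grip_force": force on a finger pad.
Only numpy, scipy, OpenCV 4.12 (cv2) and the standard library are available. Lean on these libraries where they do the work, as an engineer would, in place of code of your own. Each camera call takes 0.05 s, during which the arm holds its last target. There are 200 camera calls.

## Working session

There is one attempt and no reset: what is moved stays moved. The work goes in short steps, each a Python script; the robot and the scene stay as the last script left them, time stands still between calls to the robot, and variables do not carry over. Pictures are saved under pics/ and viewed, at most 13 in all, crops included, and the job is handed in when it is done.

```bash
mkdir -p pics; cat > h.py <<'E'
import numpy as np, cv2
from cell import r
def snap(n,f=None):
    s=r.snapshot(n)
    if f: cv2.imwrite(f'pics/{f}.png',s['frame'][:,:,::-1])
    return s
def cam(s):
    R=cv2.Rodrigues(np.array(s['rvec'],float))[0]; t=np.array(s['tvec'],float).ravel()
    return R,t,np.array(s['intrinsics'])
def ray(s,px):
    R,t,K=cam(s); d=R.T@np.linalg.inv(K)@np.array([px[0],px[1],1.]); return -R.T@t,d
def onz(s,px,z):
    c,d=ray(s,px); return c+d*(z-c[2])/d[2]
def proj(s,P):
    R,t,K=cam(s); p=K@(R@np.array(P)+t); return p[:2]/p[2]
E
python3 - <<'E'
from h import *
a=snap('scene');b=snap('top')
for n,s in(('s0',a),('t0',b)):
    cv2.imwrite(f'pics/{n}.png',cv2.resize(s['frame'][:,:,::-1],(800,600),interpolation=cv2.INTER_CUBIC))
    print(n,ray(s,(280,210)))
print(r.state()['t'])
import pickle;pickle.dump((a,b),open('s.pkl','wb'))
E
```

```text
s0 (array([1.72302358, 0.70654939, 1.20384417]), array([-0.70593055, -0.35773314, -0.61131916]))
t0 (array([0.35227545, 0.12136624, 1.78094371]), array([ 0.08904817,  0.00434717, -0.99603845]))
0.1
```

View pics/s0.png

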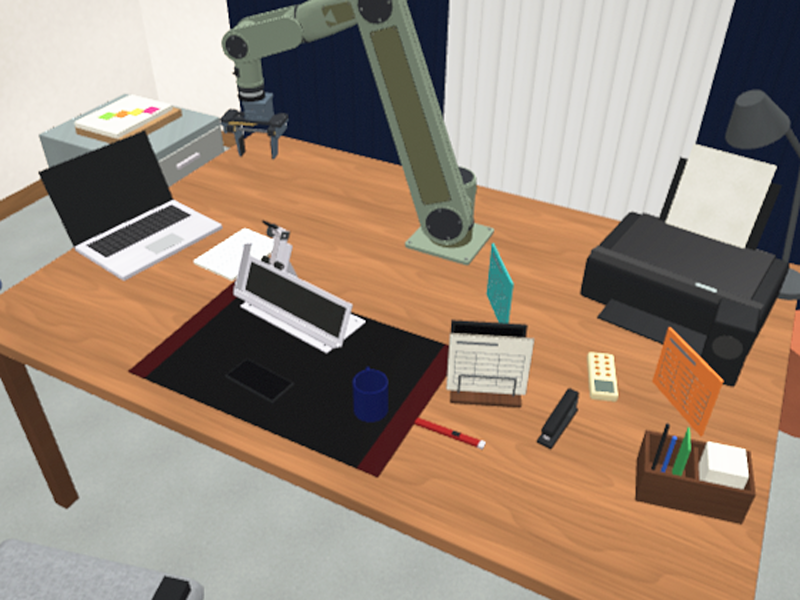

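View pics/t0.png

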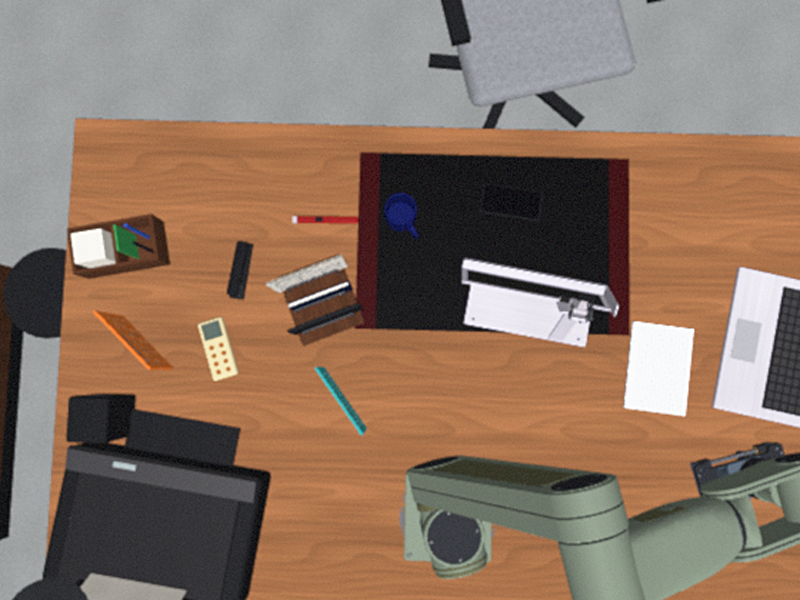

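The scene picture shows the white ruled board at (490,362) in the wire sorter's outermost slot, and the stand at (295,305) with its ledge towards world +x and the end stop and arm at its -y end (top view 590,308). Candidates: white board (top 306,273), turquoise board (top 340,400) and orange board (top 132,340). The white one fits: it is the only one in the sorter, and it has a ruled table. I'll confirm that in a crop.

```bash
python3 - <<'E'
from h import *
import pickle
a,b=pickle.load(open('s.pkl','rb'))
def c(s,x,y,w,h): return cv2.resize(s['frame'][y:y+h,x:x+w,::-1],(400,300),interpolation=cv2.INTER_CUBIC)
m=np.vstack([np.hstack([c(b,180,165,100,75),c(b,315,165,128,96)]),np.hstack([c(a,295,210,100,75),c(a,150,145,120,90)])])
cv2.imwrite('pics/m.png',m)
E
```

```text
(no output)
```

View pics/m.png

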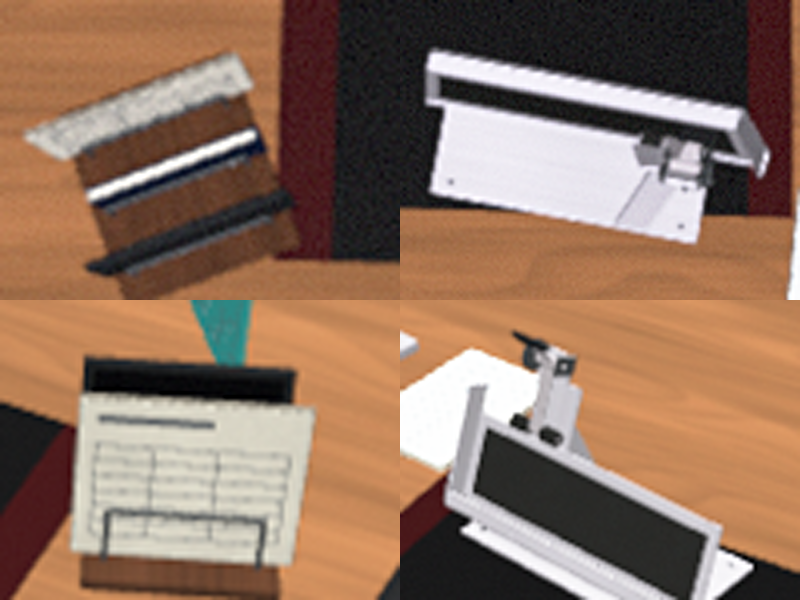

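The crop confirms the board: white sheet with a grey ruled table, in the slot furthest in +x, upper left in the top view. The stand's rear foot corners are at crop (430,194) and (697,243).

```bash
python3 - <<'E'
from h import *
import pickle
a,b=pickle.load(open('s.pkl','rb'))
T=lambda X,Y:(315+(X-400)*.32,165+Y*.32)
S=lambda X,Y:(180+X/4,165+Y/4)
A=onz(b,T(430,194),.004);B=onz(b,T(697,243),.004)
print('foot',A,B,np.linalg.norm(A-B))
yd=(B-A)[:2]/np.linalg.norm((B-A)[:2]); yaw=np.arctan2(-yd[0],yd[1]); xd=np.array([yd[1],-yd[0]])
o=(A+B)[:2]/2-.075*xd
print('stand',o,np.degrees(yaw),xd,yd)
# sorter base corners
c=[onz(b,S(*p),.012) for p in((298,245),(122,298))]; print('base near corners',*c,np.linalg.norm(c[0]-c[1]))
t=[onz(b,S(*p),.177) for p in((27,138),(238,57))]; print('board top',*t,np.linalg.norm(t[0]-t[1]))
W=lambda p:np.r_[o+p[0]*xd+p[1]*yd,p[2]]
for nm,p in dict(thumb=(-.055+.423*.195-.906*.012-.046*.574,.075,.212+.046*.819),hinge=(-.055+.423*.195-.906*.012,.075,.212),corner=(-.055,.165,.03),c2=(-.055,-.18,.03)).items():
    q=proj(b,W(p));s=proj(a,W(p)); print(nm,W(p),'topcrop',(q-[315,165])/.32+[400,0],'scenecrop',(s-[150,145])/.3+[400,300])
from scipy.spatial.transform import Rotation as R
print(r.state()['orientation'])
s=r.snapshot('wrist');Rw,tw,K=cam(s);st=r.state();print('cam in tool',R.from_rotvec(st['orientation']).as_matrix().T@(-Rw.T@tw-st['tcp_pos']),K)
E
```

```text
foot [ 0.45546212 -0.02720443  0.004     ] [ 0.40841634 -0.32421372  0.004     ] 0.3007121925757652
stand [ 0.50601569 -0.18744266] 170.99922213884105 [-0.98768622  0.15644787] [-0.15644787 -0.98768622]
base near corners [0.45186757 0.21576411 0.012     ] [0.40241715 0.36597391 0.012     ] 0.1581402104434962
board top [0.52152997 0.42254004 0.177     ] [0.58999844 0.2587326  0.177     ] 0.17754101256444565
thumb [ 0.50395254 -0.26305091  0.249674  ] topcrop [697.66473475 135.40620897] scenecrop [533.16275764 342.21924026]
hinge [ 0.47787367 -0.25892006  0.212     ] topcrop [683.79967499 165.23822252] scenecrop [554.11256713 361.96126271]
corner [ 0.53452454 -0.35901552  0.03      ] topcrop [734.7612891  128.35129981] scenecrop [465.66492747 500.33939294]
c2 [ 0.58849905 -0.01826378  0.03      ] topcrop [425.95811293  71.98056665] scenecrop [702.44723878 621.86254421]
[-3.10872073e+00 -4.42444211e-01  2.86925956e-04]
cam in tool [ 0.07974993  0.00061042 -0.14459664] [[364.87098616   0.         274.95520876]
 [  0.         364.87098616 205.95038183]
 [  0.           0.           1.        ]]
```

The stand pose checks out: the rear foot edge measures 0.3007 m against 0.300. Next I open the arm, then view it on the way to the sorter.

```bash
cat >> h.py <<'E'
from scipy.spatial.transform import Rotation as Ro
xd=np.array([-.98769,.15645,0]); yd=np.array([-.15645,-.98769,0]); O=np.array([.506,-.1874,0])
Z=np.array([0,0,1.]); U=.423*xd+.906*Z; N=-.906*xd+.423*Z
def S(x,y,z): return O+x*xd+y*yd+z*Z          # stand frame
def L(u,n,y): return S(-.055,y,.03)+u*U+n*N   # ledge frame
def att(z,y):
    z=z/np.linalg.norm(z); return Ro.from_matrix(np.c_[np.cross(y,z),y,z]).as_rotvec()
HX=-.055+.195*.423-.012*.906
E
python3 - <<'E'
from h import *
rv=att(-Z,yd)
r.set_gripper(0)
r.movel([.16,-.552,.36],.3)
r.move_to(S(HX-.085,.075,.34),rv)
r.movel(S(HX-.085,.075,.268),.15)
print(r.state()['t'],r.state()['force'])
print(r.movel(S(HX-.006,.075,.268),.08,stop_force=25), r.state()['force'],r.state()['tcp_pos'])
r.movel(S(HX-.07,.075,.29),.2)
r.movel(S(HX-.07,.075,.40),.3)
# look over the sorter
s=np.array([.33,-.944,0]); s/=np.linalg.norm(s)
q=[.53,.345,.44]
for y in (np.array([-s[1],s[0],0]),np.array([s[1],-s[0],0])): print(r.inverse_kinematics(q,att(-Z,y)))
r.set_gripper(.045)
y=np.array([s[1],-s[0],0])
sol=[(np.abs(r.inverse_kinematics(q,att(-Z,k*y))[5]),k) for k in(1,-1) if r.inverse_kinematics(q,att(-Z,k*y)) is not None]
k=min(sol)[1]; print(k); r.move_to(q,att(-Z,k*y))
w=snap('wrist','w1'); a=snap('scene')
cv2.imwrite('pics/a1.png',cv2.resize(a['frame'][130:250,140:300,::-1],(800,600),interpolation=cv2.INTER_CUBIC))
import pickle;pickle.dump((w,r.state()),open('w.pkl','wb'));print(r.state()['t'],r.state()['qpos'])
E
```

```text
4.4833 [0.2505415  0.53362931 0.12899912]
False [ 1.00013956  0.38227339 -0.04420523] [ 0.48352186 -0.25972363  0.26732729]
[ 5.58852327e-01  3.78966266e-01  9.86016081e-01 -4.44089210e-16
  1.77661031e+00  2.22555044e-01]
None
-1
9.7583 [ 5.57376844e-01  3.78907630e-01  9.86154272e-01 -2.16972232e-04
  1.77662753e+00  2.22631676e-01]
```

View pics/w1.png

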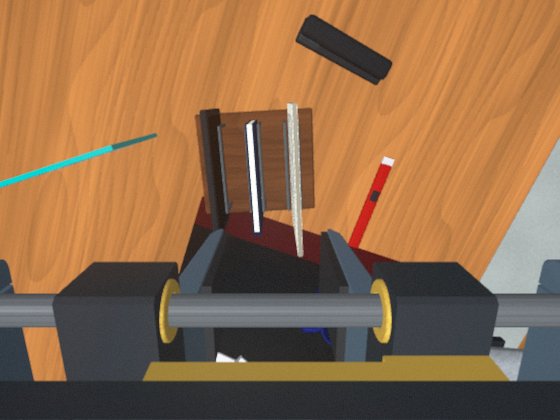

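View pics/a1.png

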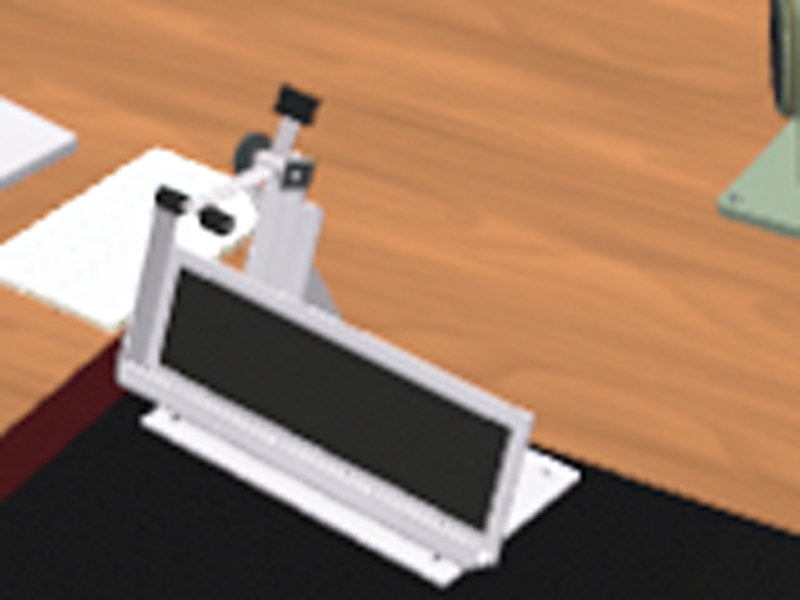

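The arm is open: rollers raised at a1 (190,210), thumb plate tipped back at (298,103). In the wrist view the board's top strip runs from (292,104) to (300,256). Next I measure it at z=0.177.

```bash
python3 - <<'E'
from h import *
import pickle
w,st=pickle.load(open('w.pkl','rb'));f=w['frame'].astype(int)
m=(f.min(2)>150)&((f.max(2)-f.min(2))<50); m[:,:275]=0;m[:,312:]=0;m[:95]=0;m[262:]=0
rows=np.where(m.any(1))[0]; print(rows.min(),rows.max())
lr=np.array([[y,*np.where(m[y])[0][[0,-1]]] for y in rows]); print(lr[::15].tolist())
g=lr[4:-4]; pr=np.polyfit(g[:,0],g[:,2]+.5,1); 
E=[onz(w,(np.polyval(pr,y),y),.177) for y in(rows.min(),rows.max()+1)]
d=E[1]-E[0];Lg=np.linalg.norm(d);d/=Lg; print(E,Lg,d,np.degrees(np.arctan2(d[0],-d[1])))
E
```

```text
103 255
[[103, 288, 290], [118, 288, 296], [133, 289, 298], [148, 289, 298], [163, 290, 298], [178, 291, 299], [193, 291, 300], [208, 292, 300], [223, 293, 300], [238, 296, 301], [253, 298, 301]]
[array([0.52879672, 0.42307701, 0.177     ]), array([0.5964401 , 0.25780422, 0.177     ])] 0.1785797364283741 [ 0.37878526 -0.92548459  0.        ] 22.25845914780487
```

```bash
python3 - <<'E'
from h import *
d=np.array([.3788,-.9255,0]); ty=np.array([.9255,.3788,0]); rv=att(-Z,ty)
g=np.array([.5260,.4219,0])+.02*d
ps=att(-U,N)
print(r.inverse_kinematics(L(.156+.09,.012,-.14),ps), r.inverse_kinematics(L(.156,.003,.005),ps))
r.move_to(g+[0,0,.24],rv)
r.movel(g+[0,0,.168],.12,stop_force=10)
r.set_gripper(0,45)
s=r.state(); print(s['grip_width'],s['grip_force'],s['force'],s['tcp_pos'])
r.movel(g+[0,0,.30],.08)
s=r.state(); print(s['grip_width'],s['force'],s['t'],s['qpos'])
a=snap('scene')
cv2.imwrite('pics/a2.png',cv2.resize(a['frame'][130:310,280:460,::-1],(600,600),interpolation=cv2.INTER_CUBIC))
E
```

```text
[-0.09444942 -0.01660145  2.00612324 -0.04034177  0.71641772  0.08720799] [-0.46302735  0.14795967  2.07003643  0.25965397  0.51929626 -0.50540826]
0.0059069499200913485 45.00018239021301 [-0.31412006  0.0728228   0.85926064] [0.53352583 0.40337924 0.16804341]
0.006020788765326895 [ 0.04068572 -0.46546613 -1.41561745] 13.8333 [ 6.30185203e-01  4.47570154e-01  1.21611089e+00 -2.67700421e-05
  1.47903048e+00  2.41651944e-01]
```

View pics/a2.png

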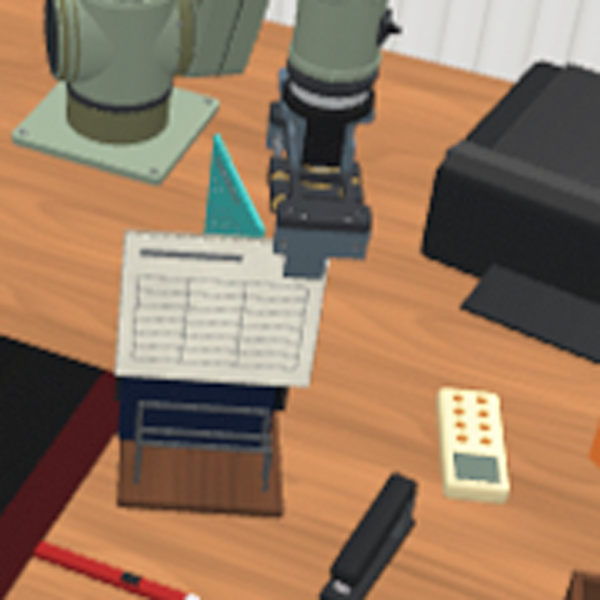

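The board hangs level from its corner (a2 (222,305)), clear of the hoops, and the notebook still stands behind. Next I bring it to the stand and lower it with a force guard.

```bash
python3 - <<'E'
from h import *
ps=att(-U,N); y=-.14
r.move_to(L(.156+.10,.012,y),ps)
f0=r.state()['force']
r.movel(L(.156+.03,.010,y),.12,stop_force=8)
print('t',r.state()['t'])
h=r.movel(L(.156-.006,.010,y),.03,stop_force=4)
def le():
    p=r.state()['tcp_pos']-S(-.055,0,.03); return [round(float(p@v),4) for v in(U,N,yd)]
print(h,'u,n,y',le(),r.state()['force']-f0,r.state()['t'])
a=snap('scene')
cv2.imwrite('pics/a3.png',cv2.resize(a['frame'][120:255,140:320,::-1],(800,600),interpolation=cv2.INTER_CUBIC))
E
```

```text
t 16.2667
True u,n,y [0.1544, 0.0097, -0.1402] [0.46308269 1.88125328 4.843295  ] 17.225
```

View pics/a3.png

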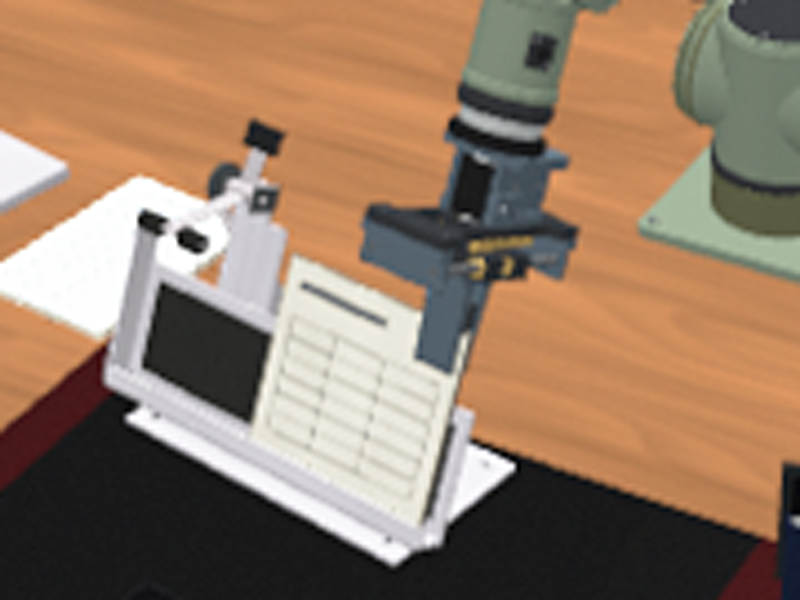

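The board stands in the ledge channel, with contact at u=0.154 (expected 0.156). Next I move it to the plate and slide it home.

```bash
python3 - <<'E'
from h import *
def le():
    p=r.state()['tcp_pos']-S(-.055,0,.03); return [round(float(p@v),4) for v in(U,N,yd)]
y=-.1402
r.movel(L(.1556,.0097,y),.05)
print(r.movel(L(.1556,-.002,y),.03,stop_force=3),le())
n=le()[1]+.001
r.movel(L(.1556,n,y),.03)
h=r.movel(L(.1556,n,-.02),.08,stop_force=10); print(h,le(),r.state()['force'])
if not h: h=r.movel(L(.1556,n,.015),.03,stop_force=8); print(h,le(),r.state()['force'],r.state()['t'])
a=snap('scene')
cv2.imwrite('pics/a4.png',cv2.resize(a['frame'][120:255,140:320,::-1],(800,600),interpolation=cv2.INTER_CUBIC))
E
```

```text
True [0.1553, 0.007, -0.1402]
False [0.1555, 0.0079, -0.0203] [ 0.27411567 -0.1411457  -1.56957827]
True [0.1554, 0.0074, 0.009] [0.43740016 1.21557385 1.60978503] 20.5917
```

View pics/a4.png

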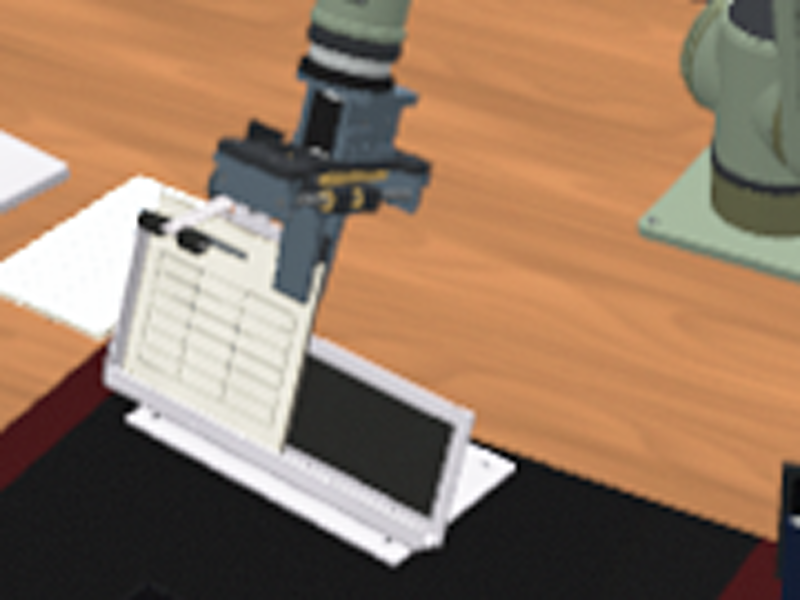

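```bash
python3 - <<'E'
from h import *
def le():
    s=r.state();p=s['tcp_pos']-S(-.055,0,.03); return [round(float(p@v),4) for v in(U,N,yd)],np.round(s['force'],1),s['t']
print(r.movel(L(.1552,.0074,.014),.02,stop_force=8),le())
u,n,y=le()[0]
r.set_gripper(.03)
print(le())
r.movel(L(.21,n,y),.15)
r.movel(L(.21,n,y-.055),.2); r.set_gripper(0)
r.movel(L(.143,n,y-.055),.15,stop_force=8)
print(le()); print(r.movel(L(.143,n,y-.026),.03,stop_force=6),le())
a=snap('scene')
r.movel(L(.143,n,y-.065),.15); r.movel(L(.25,n+.0,y-.065),.25)
w=snap('wrist'); b=snap('top')
c=lambda f,x,yy,ww,h:cv2.resize(f['frame'][yy:yy+h,x:x+ww,::-1],(400,300),interpolation=cv2.INTER_CUBIC)
a2=snap('scene')
cv2.imwrite('pics/a5.png',np.vstack([np.hstack([c(a,150,130,120,90),c(a2,150,130,120,90)]),np.hstack([c(w,0,0,560,420),c(b,315,165,128,96)])]));print(r.state()['t'])
E
```

```text
True ([0.1555, 0.0073, 0.0091], array([0.8, 3. , 2.7]), 20.85)
([0.1551, 0.0063, 0.0088], array([-0.4, -0.6,  0.6]), 21.4083)
([0.1432, 0.0076, -0.0459], array([-0.3, -1.2,  0.2]), 23.55)
True ([0.1432, 0.0074, -0.0301], array([1.8, 3.7, 3.3]), 24.1667)
25.2667
```

View pics/a5.png

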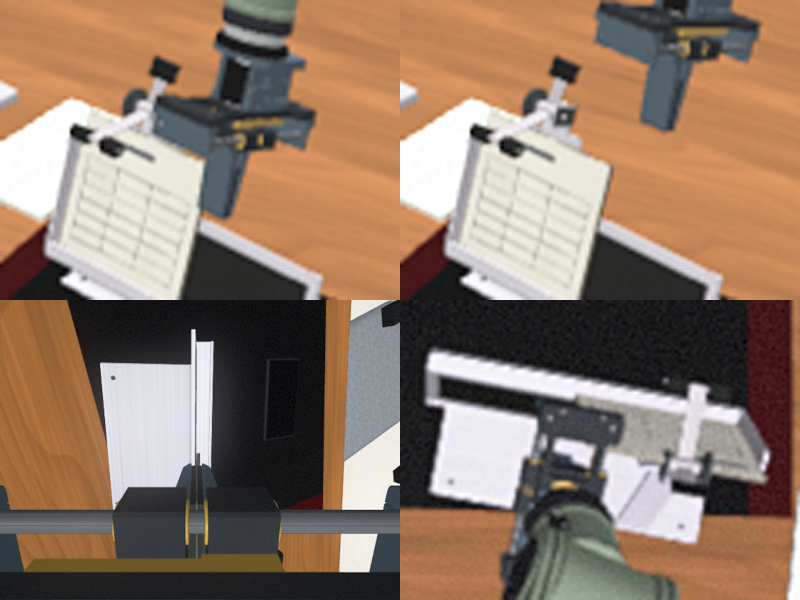

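The board is flat on the ledge and home: end stop felt twice, and its free edge measures y_s=-0.014 (ideal -0.015). Next I shut the arm from behind.

```bash
python3 - <<'E'
from h import *
p=r.state()['tcp_pos']; r.movel([p[0],p[1],.40],.3)
rv=att(-Z,-xd)
r.move_to(S(HX+.085,.075,.38),rv)
r.movel(S(HX+.085,.075,.268),.2,stop_force=8)
print(r.state()['tcp_pos'],r.state()['t'])
print(r.movel(S(HX-.004,.075,.268),.07,stop_force=20),r.state()['tcp_pos'],r.state()['force'])
r.movel(S(HX+.08,.075,.275),.2); r.movel(S(HX+.08,.075,.42),.3); 
r.move_to([.35,.05,.42],rv)
a=snap('scene');b=snap('top')
c=lambda f,x,yy,ww,h:cv2.resize(f['frame'][yy:yy+h,x:x+ww,::-1],(400,300),interpolation=cv2.INTER_CUBIC)
cv2.imwrite('pics/a6.png',np.vstack([np.hstack([c(a,150,130,120,90),c(a,280,190,140,105)]),np.hstack([c(b,0,0,560,420),c(b,315,165,128,96)])]));print(r.state()['t'])
E
```

```text
[ 0.39455062 -0.24514768  0.26924662] 27.225
True [ 0.43704116 -0.25233929  0.26768129] [-4.92458969 -0.01027117  0.19058394]
30.2
```

View pics/a6.png

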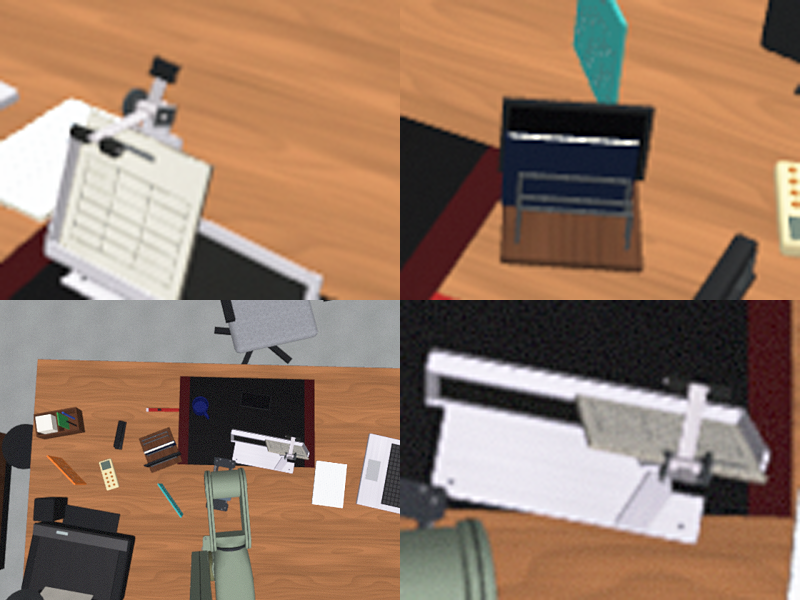

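The push stopped at first touch (an impact spike), so the arm is still open; nothing else has moved. I'll repeat it slower, carrying on from contact.

```bash
python3 - <<'E'
from h import *
rv=att(-Z,-xd)
r.move_to(S(HX+.08,.075,.40),rv)
r.movel(S(HX+.08,.075,.268),.2,stop_force=8)
r.movel(S(HX+.056,.075,.268),.1,stop_force=15)
for i in range(3):
    h=r.movel(S(HX-.004,.075,.268),.035,stop_force=25)
    s=r.state();print(h,(s['tcp_pos']-S(HX,.075,0))@xd,s['force'],s['t'])
    if not h: break
r.movel(S(HX+.08,.075,.275),.2); r.movel(S(HX+.08,.075,.42),.3)
r.move_to([.35,.05,.42],rv); r.wait(.5)
a=snap('scene');b=snap('top')
c=lambda f,x,yy,ww,h:cv2.resize(f['frame'][yy:yy+h,x:x+ww,::-1],(400,300),interpolation=cv2.INTER_CUBIC)
cv2.imwrite('pics/a7.png',np.vstack([np.hstack([c(a,150,130,120,90),c(a,280,190,140,105)]),np.hstack([c(b,0,0,560,420),c(b,315,165,128,96)])]));print(r.state()['t'])
E
```

```text
True 0.04172382837909422 [-5.50986472  1.10058158  0.62230036] 33.3583
True 0.03995512456837431 [-4.38811787 -0.71400359 -0.06406396] 33.8583
False -0.0038850013443238675 [ 0.13450261 -1.01586904 -0.10329601] 35.25
38.2083
```

View pics/a7.png

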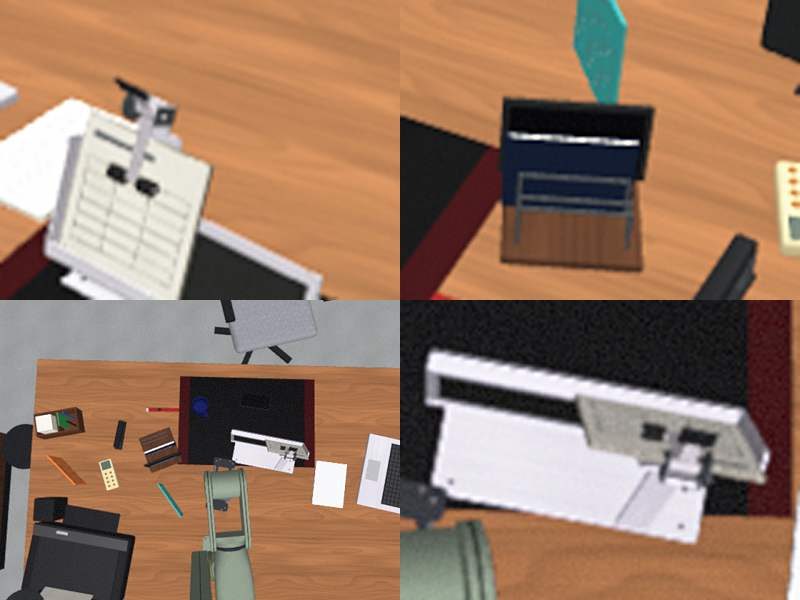

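The arm is shut with its rollers on the board (a7 (130,180)). The board is home against the end stop, everything else is undisturbed and the robot is clear.

```bash
python3 -c "
from cell import r
print(r.close_job())"
```

```text
the job is handed in; nothing more can be done
None
```

I handed the job in at about 38 s of the 64 s allowed: the chart board is home against the end stop with the page arm's rollers on it, the robot is clear, and nothing else on the desk looks moved in the last pictures.

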